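Lock the flask compress with its hairpin clip

ROBOT

A 7-joint arm with a two-finger parallel gripper is mounted at the origin on a cart in front of the work surface, level with it; the furniture and walls round the work are solid. World frame = base frame: x ahead of the robot, y to its left, z up, the work surface at z = 0. Lengths are in mm, angles in rad, forces in N, time in s.
With the tool pointing down it reaches from about 400 to 875 mm from the base axis. Payload 19.3 kg.
Tool frame: the origin (TCP) lies midway between the tips of the shut fingers; the grasp point (between the pads) lies bot.grip_depth behind it (bot.grip_depth is the distance from the TCP to the grasp point, in mm); z points along the fingers, y is the line along which they close (so a half turn about z gives the same grasp; the last joint's range is limited). The gripper opens to 85 mm and grips with 20 to 120 N. Pads are 22 mm wide; open, the fingers measure 114 mm over their backs; the gripper's body (76 mm by 85 mm) begins 54 mm behind the grasp point. The pads swing forward as they close: fully open they stand 13 mm farther back than shut.
Start: joints at [1.077, 0.521, -0.036, 1.599, 0.021, 1.021, -0.113], TCP at [256.989, -569.712, 231.291] pointing down, gripper open.
Joint ranges: [-2.91, 2.91], [-0.3, 2.13], [-1.5, 1.42], [0.17, 2.43], [-1.26, 4.41], [0.16, 1.93], [-2.52, 2.52]. Speed limits (rad/s): [1.89, 1.89, 2.39, 2.39, 3.01, 3.01, 3.01].

INTERFACE

Orientations are given as [roll, pitch, yaw] about the fixed x, y, z axes, in that order (R = Rz(yaw) Ry(pitch) Rx(roll)).
In Python, from workcell import bot gives the robot as it stands.
- The arm moves only by the tool servo_tool, never from a script. Its argument "series" is a list of rows, each a list of 7 numbers: the turn, a rotation vector about the tool's x, y, z in degrees, then the shift along the tool's x, y, z in m, then the opening, from 0 (shut) to 1 (fully open). In form: [[rx, ry, rz, dx, dy, dz, jaw], ...]. A call has 1 to 12 rows; each row shifts and turns the commanded pose from where the row before left it, along the tool's axes as they then stand; what a row does not reach is not made up. A row lasts 1/12 s, in which the tool goes at most 41.7 mm and 7.16 degrees, less where a joint would pass 70% of its speed; a pose out of reach is approached as far as the arm can. A call with a gripper value outside its range is refused whole. The fingers move at their own pace and stop on an object; the grip force is fixed at half the most. Time passes only in rows, so rows that do not move let the fingers close. It gives the time, the measured TCP pose, the force, the opening and the grip force at its end, in the units of the state.
- bot.observe(): the state, without advancing time (a new reading comes with each control period).
- bot.get_image(name): name is "scene" or "top" or "wrist"; returns (picture, depth): 420x560x3 uint8, blue, green, red; 420x560 float32, mm along the optical axis (not along the pixel's ray), 0 where there is no reading.
- bot.camera_params(name): a dict with "vertical_fov" (degrees; the focal length in pixels is half the picture's height over the tangent of half this angle, whatever the lens; pixels are square), "cx", "cy" (the principal point, pixels), "view" (4x4, takes a point from world to camera coordinates); the wrist camera has in their place "T_tool_cam" (4x4, takes a point from camera to tool coordinates, whose origin is the TCP and whose axes are the flange's). Camera axes: x right, y down, z forward; pixel columns grow to the right and rows downward; lengths in mm; the calibration is good to about 2 mm. The wrist camera is an equidistant fisheye: a pixel r from the principal point sees the ray r / f radians off the axis. A picture is of the moment at which its call begins: read the wrist's pose just before it. camera_params takes no time and is no camera call.
- bot.sign_off(): hands the job in; it is judged then, once.
Trained networks look in the newest picture that a camera, given by its name, has taken for a name from the list of things; names that differ only in an ending like _2 or _b are one class to them, and where a whole thing is asked for, a point or a joint stands for the part that bears it (a point fixed in the world has none). Each returns a list of dicts, best first, with "conf" (0 to 1); they miss things now and then, are a little off and sometimes report something else, mostly with a low value. They report only what shows in the picture. A call takes as long as a camera call.
- bot.spot_in(camera, query): "box" ([left, top, right, bottom] in pixels, round what is visible of it).
The state is a dict: "clock": time; "joint_pos": joint angles; "joint_velocities": joint speeds; "joint_torque": joint torques, N m; "ee_pos": TCP position; "eef_rot": TCP orientation; "force": force on the tool from outside, world axes, zero at the start; "wrist_torque": the same for the moment, N m; "grip_width": finger opening in mm; "grip_force": force on a finger pad.
Only numpy, scipy, OpenCV 4.12 (cv2) and the standard library are available. Lean on these libraries where they do the work, as an engineer would, in place of code of your own. Each camera call takes 0.05 s, during which the arm holds its last target. There are 200 camera calls.

TASK

Close the flask compress for curing: press its hinged strap down over the stud until it is fully shut, then take the hairpin spring clip from the bench by its coil, lay its legs on the front of the strap and push it along the strap round the stud's thin neck until it snaps fully home under the head. The stud rocks a little, so feel for the snap, and never let the clip bear on the compress with more than 25 N. Let go of the clip and leave it locked there, without disturbing the two carved teeth beside the compress.

Things in the scene. Friction and masses are not known exactly. Their poses are not given: they have to be found in the camera images.
- compress: Flask compress, fixed: steel base plate 150 x 96 mm on levelling feet (0 to 7 mm of height), a round two-part brass flask on it (84 mm across), a hinged steel strap over the flask and an upright steel stud in front of it. Origin: centre of the base, 2 mm below the plate; z up, x level from the stud to the hinge. Stud at x -52 mm, hinge at x +62 mm. Heights below are above this origin.
- neck (a point): Centre of the stud's thin neck, height 75.5 mm; z up along the stud, x towards the hinge. Neck: 8 mm diameter, shut strap's top (72 mm) to the round head (13 mm wide, 79 to 89 mm): 7 mm for the clip's 4.5 mm wire. The stud rocks on a pivot at its foot along the strap, with about 2 N of friction; it starts leaning to the front and gives some millimetres under a push, up to a stop.
- hinge_axis (a point): Middle of the strap's hinge axis, 114 mm behind the upright stud along the compress's x, height 69 mm; axes as the compress. The strap turns about its y axis. Steel cheeks on both sides of it reach 21 mm from it along y and up to height 78 mm.
- strap (a joint): Strap angle, rad: 0 shut (level), larger as its free end rises; starts at 0.3 to 0.6, stiff, stays where left. A bar 6 mm thick, mid plane through the hinge axis, 26 mm wide, 146 mm from hinge to tip, slot over the stud. From 16 to 86 mm from the hinge both edges have upturned flanges, 32 mm apart outside, tops 9 mm above the mid plane: press it shut from above there, over the flask.
- clip_coil (a point): Centre of the coil of the loose steel hairpin clip, 6.8 mm above the clip's underside. The coil, at the closed end, is rigid, upright, 25 mm in diameter and 13.5 mm high: grasp it here. The clip (about 60 g) lies flat: z up, x from the coil towards the open ends of the legs, y across.
- clip_seat (a point): Centre of the pocket between the clip's two sprung legs, where the neck must end up: 48 mm from the coil's axis along the clip's x, 2.25 mm above its underside; axes as the coil. The legs are 4.5 mm round wire, their undersides level with the coil's. Just behind the pocket, 42 mm from the coil's axis, the legs close to a narrow waist that stops the neck.
- clip_mouth (a point): Middle of the clip's mouth, between the leg tips, 72 mm from the coil's axis along x, 24 mm wide inside. The legs narrow to a bulge 54 mm from the coil (gap 2 mm, springs to 8 mm), then the pocket. Pushed along x: 2 to 4 N while the stud rocks back, 5 to 8 N at the bulge, then the snap: it falls below zero. Soon after, the tips meet the strap's flange ends: stop there.
- tooth_molar: Loose carved plaster molar on a square foot, standing to the right of the compress, 24 x 24 x 48 mm, origin at the centre of its underside; leave it alone.
- tooth_canine: Loose carved plaster canine, pointed, on a square foot, standing to the left of the compress, 24 x 24 x 58 mm, origin at the centre of its underside; leave it alone.

How it is judged:
By the outcome, as a careful person would: the job done as asked, in the order asked, and still so for the second after the job is handed in, with the robot touching nothing.
It also fails if it takes over 64 s, if anything falls off the work surface, if the arm or the gripper's body presses on something with over 40 N, if the wrist force passes 120 N, or if a joint passes its speed limit or range.

## Working session

There is one attempt and no reset: what is moved stays moved. The work goes in short steps, Python scripts to look and compute and a tool call to move; the robot and the scene stay as the last step left them, time stands still between calls to the robot, and variables do not carry over. Pictures are saved under pics/ and viewed, at most 10 in all, crops included, and the job is handed in when it is done.

Besides the shell and the picture viewer there is one more tool, called after ">>>" in YAML: its name, and indented under it one key for each argument. servo_tool: Moves the arm, as the interface text tells. Its arguments: {"type":"object","properties":{"series":{"type":"array","items":{"type":"array","items":{"type":"number"}}}},"required":["series"]}

```bash
mkdir -p pics
cat > h.py <<'E'
import numpy as np, cv2
from scipy.spatial.transform import Rotation as R
from workcell import bot
def par(n):
    p=bot.camera_params(n); f=210/np.tan(np.radians(p["vertical_fov"])/2); return p,f
def cloud(n,d):
    p,f=par(n); v,u=np.mgrid[0:420,0:560]
    c=np.stack([(u-p["cx"])/f*d,(v-p["cy"])/f*d,d,np.ones_like(d)],-1)
    w=c@np.linalg.inv(np.array(p["view"])).T
    w[d==0]=np.nan
    return w[...,:3]
def proj(n,P):
    p,f=par(n); c=np.array(p["view"])@np.append(P,1); return p["cx"]+f*c[0]/c[2],p["cy"]+f*c[1]/c[2]
E
python3 - <<'E'
from h import *
for n in("scene","top"):
    im,d=bot.get_image(n); cv2.imwrite(f"pics/{n}.png",im); np.save(n,d); np.save(n+"_w",cloud(n,d)); 
    W=cloud(n,d)
    p=bot.camera_params(n); print(n,p["vertical_fov"],np.linalg.inv(np.array(p["view"])).round(2).tolist())
    for q in("compress","clip_coil","strap","tooth_molar","tooth_canine","neck","hinge_axis"):
        try:
            for r in bot.spot_in(n,q)[:2]:
                b=r["box"]; u,v=int((b[0]+b[2])/2),int((b[1]+b[3])/2); print(q,round(r["conf"],2),np.round(b),W[v,u].round(0))
        except Exception as e: print(q,e)
print(bot.observe(),bot.grip_depth)
E
```

```text
scene 48.842764954098115 [[-0.81, -0.42, 0.41, 121.89], [-0.59, 0.57, -0.58, 541.84], [0.01, -0.71, -0.71, 805.05], [0.0, 0.0, 0.0, 1.0]]
compress 0.61 [204. 218. 283. 289.] [542.  74.  60.]
compress 0.49 [272. 179. 280. 199.] [ 631. -163.   25.]
clip_coil 0.6 [310. 191. 346. 200.] [ 522. -244.    1.]
strap 0.84 [215. 221. 272. 241.] [550.  60. 111.]
tooth_molar 0.55 [270. 179. 280. 197.] [ 631. -163.   25.]
tooth_molar 0.24 [312. 191. 345. 202.] [ 519. -239.    2.]
tooth_canine 0.6 [204. 274. 214. 293.] [565. 157.  28.]
neck 0.6 [263. 246. 269. 266.] [498.  54.  66.]
hinge_axis 0.67 [201. 219. 283. 290.] [541.  77.  61.]
top 45.82444061148589 [[-0.02, -0.98, 0.19, 355.9], [-1.0, 0.02, -0.01, -52.46], [0.0, -0.19, -0.98, 1071.64], [0.0, 0.0, 0.0, 1.0]]
compress 0.92 [195. 170. 244. 250.] [540.  43. 116.]
clip_coil 0.76 [348. 205. 364. 245.] [ 523. -244.    2.]
strap 0.8 [203. 173. 222. 235.] [556.  58. 107.]
tooth_molar 0.73 [315. 165. 328. 181.] [ 632. -167.   48.]
tooth_canine 0.55 [166. 195. 181. 211.] [571. 147.  44.]
hinge_axis 0.95 [196. 170. 247. 246.] [544.  39. 115.]
{'clock': 0.8, 'joint_pos': array([ 1.0767635 ,  0.52135999, -0.03630926,  1.59953399,  0.02118443,
        1.02112738, -0.11280122]), 'joint_velocities': array([-0.00192436,  0.00234261, -0.00037202, -0.00135534, -0.00045153,
       -0.00058539, -0.00122417]), 'joint_torque': array([-1.16594292e-03, -9.26800704e+01,  1.97809897e+00, -3.70252132e+01,
        1.80222042e-02,  1.82011303e-03, -4.83197823e-06]), 'ee_pos': array([ 257.00646972, -569.67672334,  231.30342444]), 'eef_rot': array([-3.14154706e+00, -1.30985639e-05,  4.23789192e-01]), 'force': array([ 0.15656696, -0.24523381, -0.18629158]), 'wrist_torque': array([ 0.00209925, -0.0076689 ,  0.02157032]), 'grip_force': 0.0, 'grip_width': 85.50938469889044} 18.700000000000003
```

Run:
```python
import cv2,numpy as np
t=cv2.imread("pics/top.png")[140:280,150:390]; s=cv2.imread("pics/scene.png")[160:310,180:370]
t=cv2.resize(t,None,fx=3.3,fy=3.3,interpolation=cv2.INTER_CUBIC)[:,:792]
cv2.imwrite("pics/t2.png",t)
cv2.imwrite("pics/s2.png",cv2.resize(s,None,fx=4,fy=4,interpolation=cv2.INTER_CUBIC))
```

```text
(no output)
```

View pics/t2.png

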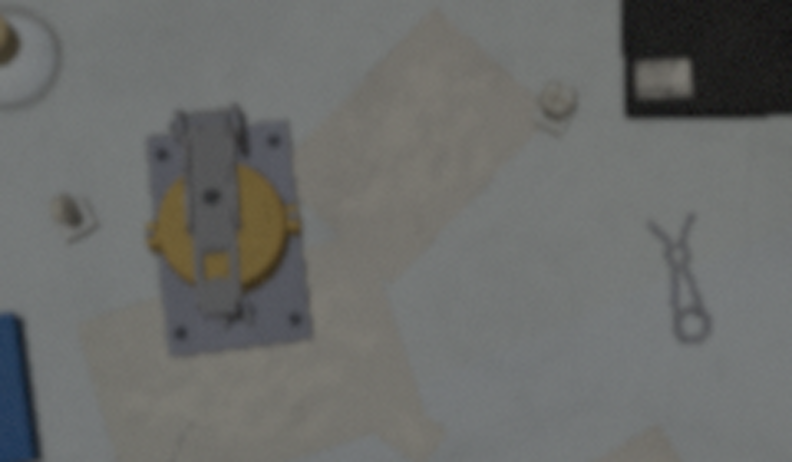

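View pics/s2.png

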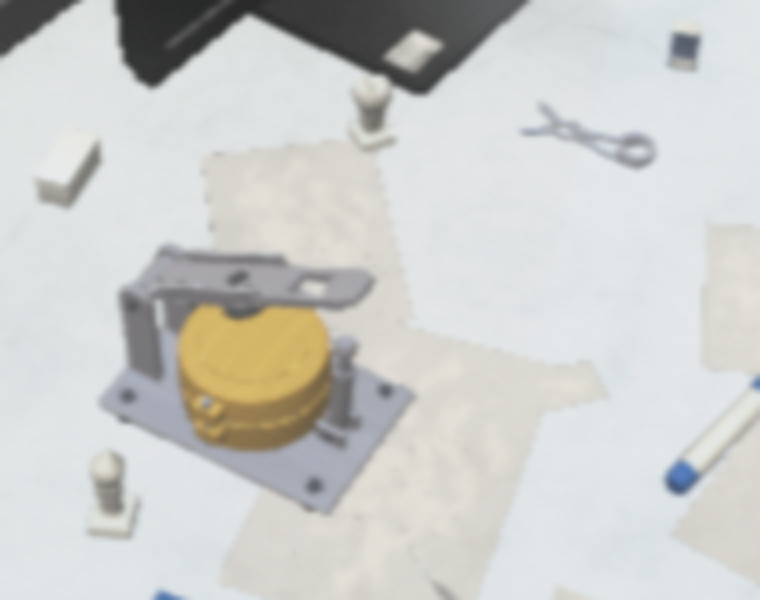

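Top view: compress plate corners (crop px) about (148,137), (288,120), (312,342), (170,357), hinge at the top (far from the robot). The clip's coil is at (691,325), with its mouth near (671,218), pointing away from the robot. The scene view agrees: strap raised, stud in front, teeth on both sides.

Run:
```python
from h import *
W=np.load("top_w.npy"); 
m=(abs(W[...,0]-540)<115)&(abs(W[...,1]-45)<75)
z=W[...,2]
print("bench z",np.nanmedian(z[210:260,300:340]))
print(np.histogram(z[m],bins=np.arange(-4,140,4)))
def ray(n,uv,h):
    p,f=par(n); V=np.linalg.inv(np.array(p["view"])); d=V[:3,:3]@[(uv[0]-p["cx"])/f,(uv[1]-p["cy"])/f,1]; o=V[:3,3]; return o+d*(h-o[2])/d[2]
pz=z[m&(z>5)&(z<25)]; h=np.median(pz); print("plate top",h)
for c in[(148,137),(288,120),(312,342),(170,357)]: print(ray("top",(c[0]/3.3+150,c[1]/3.3+140),h).round(1))
for c in[(691,325),(678,255),(650,222),(692,214)]: print(ray("top",(c[0]/3.3+150,c[1]/3.3+140),4).round(1))
# strap points along center
S=W[(z>80)&m]; print(len(S)); A=np.c_[S[:,0],S[:,1],np.ones(len(S))]; print(np.linalg.lstsq(A,S[:,2],rcond=None)[0]); print(S[:,0].min(),S[:,0].max(),S.mean(0))
print(bot.camera_params("wrist"))
```

```text
bench z 0.46637828314487706
(array([1339, 2392,  198,  230,  877,  205,   19,   28,    7,   13,   17,
         16,   21,   28,   83,  325,  306,   20,    6,   12,   71,   91,
         55,   52,   54,   61,   47,   69,   72,   66,   71,   37,   18,
         47,   61]), array([ -4,   0,   4,   8,  12,  16,  20,  24,  28,  32,  36,  40,  44,
        48,  52,  56,  60,  64,  68,  72,  76,  80,  84,  88,  92,  96,
       100, 104, 108, 112, 116, 120, 124, 128, 132, 136]))
plate top 13.808875850979575
[624.6 106.2  13.8]
[634.5  13.2  13.8]
[485.7  -1.3  13.8]
[477.7  90.6  13.8]
[ 493.3 -249.5    4. ]
[ 540.1 -243.4    4. ]
[ 562.7 -226.     4. ]
[ 567.5 -254.2    4. ]
853
[-4.40437085e-01 -5.20114690e-02  3.56580777e+02]
487.9481982880562 628.0670928423764 [558.13467794  53.6075317  107.96935936]
{'vertical_fov': 65.70646984690485, 'cx': 282.51783536025204, 'cy': 208.08791515193724, 'T_tool_cam': array([[-8.97353755e-04, -9.61941499e-01, -2.73253999e-01,
         6.82612281e+01],
       [ 9.99999588e-01, -8.26061665e-04, -3.75952009e-04,
        -1.70573497e-01],
       [ 1.35919185e-04, -2.73254224e-01,  9.61941844e-01,
        -1.42900419e+02],
       [ 0.00000000e+00,  0.00000000e+00,  0.00000000e+00,
         1.00000000e+00]])}
```

>>> servo_tool:
  series:
    - [0, 0, 6.2, 0, 0, 0, 0]
    - [0, 0, 6.2, 0, 0, 0, 0]
    - [0, 0, 6.2, 0, 0, 0, 0]
    - [0, 0, 0, 0.0183, -0.031, 0, 0]
    - [0, 0, 0, 0.0183, -0.031, 0, 0]
    - [0, 0, 0, 0.0183, -0.031, 0, 0]
    - [0, 0, 0, 0.0183, -0.031, 0, 0]
    - [0, 0, 0, 0.0183, -0.031, 0, 0]
    - [0, 0, 0, 0.0183, -0.031, 0, 0]
    - [0, 0, 0, 0.0183, -0.031, 0, 0]
    - [0, 0, 0, 0.0183, -0.031, 0, 0]
    - [0, 0, 0, 0.0183, -0.031, 0, 0]

```text
clock: 1.8
ee_pos: [393.7, -274.2, 231.5]
eef_rot: [3.141, -0.0, 0.099]
force: [0.8, -1.2, 0.5]
grip_width: -0.0
grip_force: 0.0
```

>>> servo_tool:
  series:
    - [0, 0, 0, 0.0183, -0.031, 0, 0]
    - [0, 0, 0, 0.0183, -0.031, 0, 0]
    - [0, 0, 0, 0.0183, -0.031, 0, 0]
    - [0, 0, 0, 0.0183, -0.031, 0, 0]
    - [0, 0, 0, 0.0183, -0.031, 0, 0]
    - [0, 0, 0, 0.0183, -0.031, 0, 0]
    - [0, 0, 0, 0.0183, -0.031, 0, 0]
    - [0, 0, 0, 0.0183, -0.031, 0, 0]
    - [0, 0, 0, 0.0183, -0.031, 0, 0]
    - [0, 0, 0, 0.0183, -0.031, 0, 0]
    - [0, 0, 0, 0, 0, 0.02, 0]
    - [0, 0, 0, 0, 0, 0, 0]

```text
clock: 2.8
ee_pos: [543.9, 52.8, 208.8]
eef_rot: [-3.141, 0.003, 0.102]
force: [0.1, -0.6, -0.5]
grip_width: -0.4
grip_force: 0.0
```

```bash
cat >> h.py <<'E'
def wrist(name):
    s=bot.observe(); im,d=bot.get_image("wrist"); cv2.imwrite(f"pics/{name}.png",im)
    p,f=par("wrist"); v,u=np.mgrid[0:420,0:560]; x=u-p["cx"]; y=v-p["cy"]; r=np.hypot(x,y)+1e-9; t=np.tan(r/f)/r
    c=np.stack([x*t*d,y*t*d,d,np.ones_like(d)],-1)
    T=np.eye(4); T[:3,:3]=R.from_euler("xyz",s["eef_rot"]).as_matrix(); T[:3,3]=s["ee_pos"]
    W=(c@(T@p["T_tool_cam"]).T)[...,:3]; W[d==0]=np.nan; np.save(name,W); return im,W
def wproj(P,s=None):
    s=s or bot.observe(); T=np.eye(4); T[:3,:3]=R.from_euler("xyz",s["eef_rot"]).as_matrix(); T[:3,3]=s["ee_pos"]
    p,f=par("wrist"); c=np.linalg.inv(T@p["T_tool_cam"])@np.append(P,1); r=np.hypot(c[0],c[1]); k=f*np.arctan2(r,c[2])/r
    return p["cx"]+k*c[0],p["cy"]+k*c[1]
E
python3 - <<'E'
from h import *
im,W=wrist("w1")
y=0.101; c=np.array([555.6,52.2]); ex=np.array([np.cos(y),np.sin(y)]); ey=np.array([-ex[1],ex[0]])
q=W[...,:2]-c; X=q@ex; Y=q@ey; Z=W[...,2]
for x0 in range(-90,80,10):
    m=(abs(X-x0)<3)&(abs(Y)<6); m2=(abs(X-x0)<3)&(Z>80)
    print(x0,np.nanmedian(Z[m]).round(1) if m.any() else None, (np.nanmin(Y[m2]).round(1),np.nanmax(Y[m2]).round(1)) if m2.any() else None)
m=(abs(Y)<60)&(abs(X)<90)&(Z<25)&(Z>8); print("plate z",np.nanmedian(Z[m])); r=cv2.minAreaRect(np.stack([X[m],Y[m]],1).astype(np.float32)); print(r)
E
```

```text
-90 None None
-80 None None
-70 None None
-60 69.1 None
-50 69.0 (np.float64(-4.0), np.float64(4.8))
-40 None (np.float64(-12.3), np.float64(13.4))
-30 118.7 (np.float64(-12.4), np.float64(13.5))
-20 247.0 (np.float64(-57.5), np.float64(61.4))
-10 247.0 (np.float64(-57.6), np.float64(60.9))
0 291.0 (np.float64(-60.9), np.float64(64.5))
10 105.0 (np.float64(-17.6), np.float64(21.0))
20 97.0 (np.float64(-14.9), np.float64(17.0))
30 92.3 (np.float64(-15.0), np.float64(17.1))
40 87.1 (np.float64(-15.4), np.float64(16.4))
50 82.7 (np.float64(-14.7), np.float64(16.5))
60 80.6 (np.float64(-19.2), np.float64(21.1))
70 76.6 (np.float64(-19.0), np.float64(21.1))
plate z 13.664391524533357
((-0.30060577392578125, 0.7112464904785156), (149.39630126953125, 96.61468505859375), 0.4113042652606964)
```

View pics/w1.png

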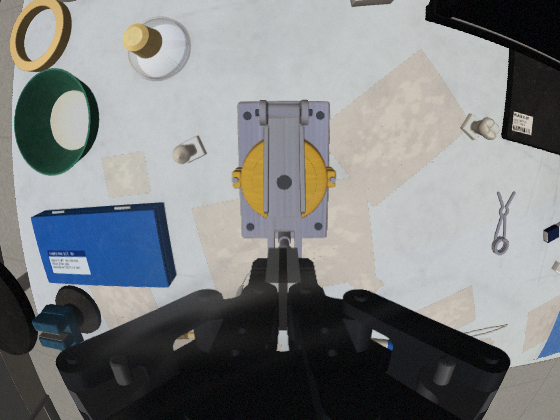

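The wrist view shows the compress squarely below, with hinge at the top (284,110), plate corners (237,101)–(330,237) and strap over the flask. The plate fits 149.4 x 96.6 mm, which is right. The clip lies at (503,225). Strap angle is about 0.445 and the origin height about 4.8 mm. Next I press the strap.

>>> servo_tool:
  series:
    - [0, 0, 0, 0, 0, 0.035, 0]
    - [0, 0, 0, 0, 0, 0.035, 0]
    - [0, 0, 0, 0, 0, 0.01, 0]
    - [0, 0, 0, 0, 0, 0.008, 0]
    - [0, 0, 0, 0, 0, 0.004, 0]
    - [0, 0, 0, 0, 0, 0.004, 0]

```text
clock: 3.35
ee_pos: [545.5, 50.5, 116.5]
eef_rot: [3.142, -0.002, 0.098]
force: [0.6, 0.5, 0.5]
grip_width: 0.1
grip_force: 0.0
```

>>> servo_tool:
  series:
    - [0, 0, 0, 0, 0, 0.004, 0]
    - [0, 0, 0, 0, 0, 0.004, 0]
    - [0, 0, 0, 0, 0, 0.004, 0]

```text
clock: 3.6
ee_pos: [545.1, 50.9, 103.7]
eef_rot: [-3.142, -0.001, 0.099]
force: [-0.0, 0.6, 0.5]
grip_width: 0.1
grip_force: 0.5
```

>>> servo_tool:
  series:
    - [0, 0, 0, 0, 0, 0.004, 0]
    - [0, 0, 0, 0, 0, 0.004, 0]

```text
clock: 3.77
ee_pos: [544.8, 50.8, 95.1]
eef_rot: [-3.142, -0.0, 0.099]
force: [0.3, 0.2, 1.1]
grip_width: -0.3
grip_force: 0.5
```

```bash
cat >> h.py <<'E'
C0=np.array([555.2,52.9]); YAW=0.108
def cf(W):
    ex=np.array([np.cos(YAW),np.sin(YAW)]); q=W[...,:2]-C0
    return q@ex, q@np.array([-ex[1],ex[0]]), W[...,2]
E
python3 - <<'E'
from h import *
im,d=bot.get_image("scene"); cv2.imwrite("pics/sc2.png",cv2.resize(im[160:310,180:370],None,fx=4,fy=4))
def prof(W):
  X,Y,Z=cf(W)
  for x0 in range(-80,70,10):
    m=(abs(X-x0)<4)&(abs(Y)<9); print(x0,np.round(np.nanpercentile(Z[m],[10,50,90]),1) if m.any() else None)
prof(cloud("scene",d)); print("w"); prof(wrist("w2")[1]); print(bot.observe()["force"])
E
```

```text
-80 [ -1.7   1.5 108.1]
-70 [  0.6  60.6 576.6]
-60 [ 13.6 284.3 565.4]
-50 [ 42.6 255.1 552.9]
-40 [ 21.4  50.1 544.4]
-30 [ 58.7  97.8 529.3]
-20 [ 60.9 126.2 189.6]
-10 [ 59.1  61.3 507.1]
0 [59.1 60.4 91.7]
10 [59.9 88.5 90.4]
20 [59.4 85.4 87.6]
30 [58.2 83.7 85.1]
40 [58.  81.8 84.2]
50 [78.1 80.  81.1]
60 [13.  77.4 81.3]
w
-80 None
-70 None
-60 [ 92.8  98.5 103.2]
-50 [92.9 93.5 94.5]
-40 None
-30 None
-20 [131.8 142.4 146.3]
-10 [131.3 136.9 143.6]
0 [105.3 173.5 191. ]
10 [ 87.7 189.5 197.4]
20 [85.  86.1 87.1]
30 [82.6 83.8 84.8]
40 [80.6 81.6 82.7]
50 [78.3 79.4 80.4]
60 [78.8 80.5 81.5]
[-0.20349522  0.12139733  0.21656849]
```

View pics/sc2.png

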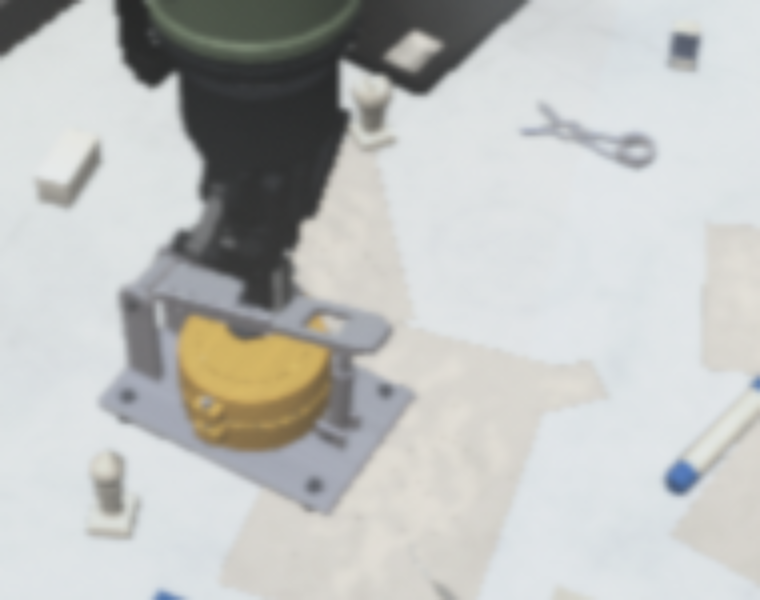

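The strap is moving down under the fingers and the slot is lined up with the stud. Continuing.

>>> servo_tool:
  series:
    - [0, 0, 0, 0, 0, 0.003, 0]
    - [0, 0, 0, 0, 0, 0.003, 0]
    - [0, 0, 0, 0, 0, 0.003, 0]
    - [0, 0, 0, 0, 0, 0.003, 0]

```text
clock: 4.2
ee_pos: [544.7, 50.8, 83.0]
eef_rot: [3.142, 0.0, 0.099]
force: [-0.3, 0.0, 0.8]
grip_width: -0.3
grip_force: 0.5
```

>>> servo_tool:
  series:
    - [0, 0, 0, 0, 0, 0.002, 0]
    - [0, 0, 0, 0, 0, 0.002, 0]

```text
clock: 4.37
ee_pos: [544.6, 50.8, 79.0]
eef_rot: [-3.142, 0.0, 0.099]
force: [-0.2, 0.6, 1.1]
grip_width: 0.1
grip_force: 0.5
```

>>> servo_tool:
  series:
    - [0, 0, 0, 0, 0, 0.001, 0]
    - [0, 0, 0, 0, 0, 0.001, 0]

```text
clock: 4.53
ee_pos: [544.7, 50.8, 77.2]
eef_rot: [-3.142, 0.0, 0.099]
force: [-0.0, -0.5, 1.4]
grip_width: 0.0
grip_force: 0.5
```

>>> servo_tool:
  series:
    - [0, 0, 0, 0, 0, 0.001, 0]
    - [0, 0, 0, 0, 0, 0, 0]

```text
clock: 4.7
ee_pos: [544.7, 50.8, 76.4]
eef_rot: [3.142, -0.0, 0.099]
force: [-2.1, 0.2, 3.4]
grip_width: 0.2
grip_force: 1.6
```

>>> servo_tool:
  series:
    - [0, 0, 0, 0, 0, 0.001, 0]
    - [0, 0, 0, 0, 0, 0, 0]

```text
clock: 4.87
ee_pos: [544.8, 50.8, 76.2]
eef_rot: [3.141, -0.0, 0.099]
force: [-6.6, -0.3, 19.8]
grip_width: -0.1
grip_force: 10.0
```

>>> servo_tool:
  series:
    - [0, 0, 0, 0, 0, 0.0005, 0]
    - [0, 0, 0, 0, 0, 0, 0]

```text
clock: 5.03
ee_pos: [544.8, 50.8, 76.1]
eef_rot: [3.141, -0.001, 0.099]
force: [-8.7, -0.7, 28.4]
grip_width: -0.0
grip_force: 14.3
```

>>> servo_tool:
  series:
    - [0, 0, 0, 0, 0, -0.003, 0]
    - [0, 0, 0, 0, 0, -0.03, 0]
    - [0, 0, 0, 0, 0, -0.035, 0]
    - [0, 0, 0, -0.02, 0, -0.035, 1]
    - [0, 0, 0, -0.02, 0, -0.03, 1]
    - [0, 0, 0, 0, 0, 0, 1]

```text
clock: 5.53
ee_pos: [504.4, 46.8, 212.9]
eef_rot: [3.141, -0.006, 0.099]
force: [1.2, 0.5, 1.7]
grip_width: 35.8
grip_force: 0.0
```

Run:
```python
from h import *
im,W=wrist("w3"); X,Y,Z=cf(W)
for x0 in range(-90,75,10):
    m=(abs(X-x0)<4)&(abs(Y-.5)<11)&(Z<130); print(x0,np.round(np.nanpercentile(Z[m],[10,50,90]),1) if m.any() else None)
m=(abs(Y)<12)&(X<-30)&(X>-80)&(Z>82)&(Z<100); print("head",m.sum(),X[m].min(),X[m].max(),Y[m].min(),Y[m].max(),np.percentile(Z[m],[50,90]))
m=(X>-40)&(X<-25)&(Z>70)&(Z<90)&(abs(Y)<30);print("strapY",Y[m].min(),Y[m].max())
cv2.imwrite("pics/w3c.png",cv2.resize(im[80:400,180:390],None,fx=1.85,fy=1.85))
```

```text
-90 None
-80 [75.9 76.9 77.7]
-70 [14.2 76.7 77.6]
-60 [68.5 90.  93.7]
-50 [26.8 65.8 89.1]
-40 [75.7 76.6 77.5]
-30 [75.8 76.6 77.7]
-20 [75.8 76.7 77.6]
-10 [75.6 76.6 77.5]
0 [76.2 77.2 78.2]
10 [75.9 76.7 77.6]
20 [75.7 76.6 77.5]
30 [75.8 76.7 77.7]
40 [75.7 76.7 77.6]
50 [75.7 76.7 77.6]
60 [78.8 80.5 81.7]
70 [76.5 78.3 80.1]
head 194 -64.02635491532237 -51.4133841888417 -6.224587086451324 5.807469303300156 [92.21789438 93.90592939]
strapY -12.677714954433428 12.733281601845865
```

View pics/w3c.png

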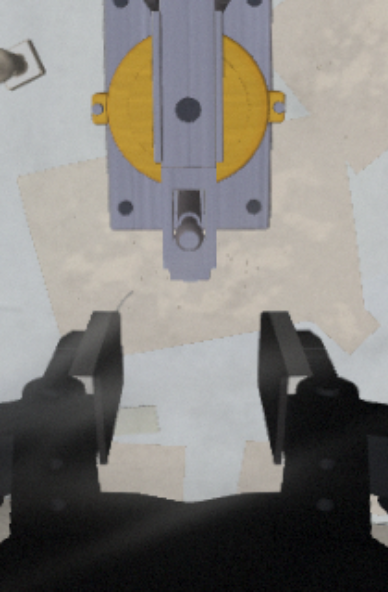

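The strap lies level and shut, 76.6 mm by depth against 76.1 mm felt. The stud head stands through the slot, leaning about 6 mm to the front (crop 188,232). On to the clip.

>>> servo_tool:
  series:
    - [0, 0, 0, -0.0067, 0.0366, 0, 1]
    - [0, 0, 0, -0.0067, 0.0366, 0, 1]
    - [0, 0, 0, -0.0067, 0.0366, 0, 1]
    - [0, 0, 0, -0.0067, 0.0366, 0, 1]
    - [0, 0, 0, -0.0067, 0.0366, 0, 1]
    - [0, 0, 0, -0.0067, 0.0366, 0.02, 1]
    - [0, 0, 0, -0.0067, 0.0366, 0.02, 1]
    - [0, 0, 0, -0.0067, 0.0366, 0.02, 1]
    - [0, 0, 0, 0, 0, 0, 1]
    - [0, 0, 0, 0, 0, 0, 1]

```text
clock: 6.42
ee_pos: [479.4, -250.0, 146.6]
eef_rot: [-3.14, 0.003, 0.096]
force: [0.1, 0.6, -0.6]
grip_width: 85.3
grip_force: 0.0
```

Run:
```python
from h import *
im,W=wrist("w4"); s=bot.observe(); print(s["ee_pos"],s["eef_rot"])
print([(round(r["conf"],2),np.round(r["box"])) for r in bot.spot_in("wrist","clip_coil")])
a=np.array([wproj([x,y,4]) for x,y in[(470,-290),(580,-290),(470,-200),(580,-200)]]).astype(int); l,t=a.min(0);r,b=a.max(0); print(l,t,r,b)
k=min(800/(r-l),600/(b-t)); cv2.imwrite("pics/w4c.png",cv2.resize(im[t:b,l:r],None,fx=k,fy=k)); print(k)
```

```text
[ 480.29344678 -248.48319786  147.47308407] [-3.14051497e+00  1.46191673e-03  9.79541186e-02]
[(0.59, array([262.,  97., 298., 198.]))]
229 79 341 209
4.615384615384615
```

View pics/w4c.png

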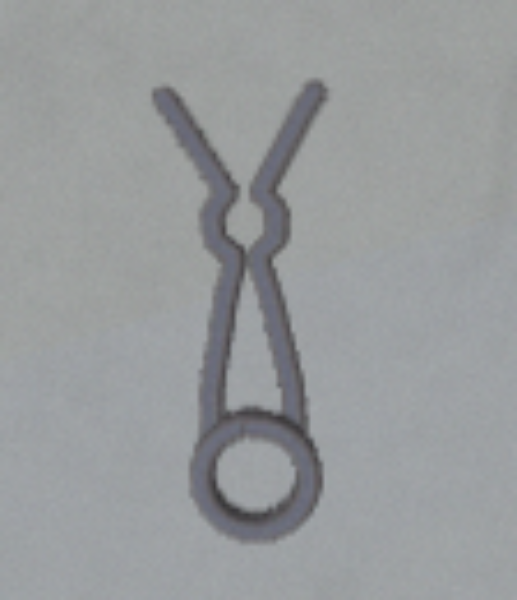

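```bash
cat >> h.py <<'E'
def wray(uv,h,s=None):
    s=s or bot.observe(); p,f=par("wrist"); x,y=uv[0]-p["cx"],uv[1]-p["cy"]; r=np.hypot(x,y); t=r/f
    T=np.eye(4); T[:3,:3]=R.from_euler("xyz",s["eef_rot"]).as_matrix(); T[:3,3]=s["ee_pos"]; M=T@p["T_tool_cam"]
    d=M[:3,:3]@[np.sin(t)*x/r,np.sin(t)*y/r,np.cos(t)]; o=M[:3,3]; return o+d*(h-o[2])/d[2]
E
python3 - <<'E'
from h import *
s=bot.observe()
c=wray((229+255/4.615,79+475/4.615),13.5); p=wray((229+245/4.615,79+222/4.615),2.25); m=wray((229+239.5/4.615,79+91/4.615),3)
print(c,p,m,np.linalg.norm((p-c)[:2]),np.linalg.norm((m-c)[:2]),np.arctan2(*(p-c)[1::-1]),np.arctan2(*(m-c)[1::-1]))
y=s["eef_rot"][2]; d=c-s["ee_pos"]; print(s["ee_pos"],y,d[0]*np.cos(y)+d[1]*np.sin(y),d[0]*np.sin(y)-d[1]*np.cos(y))
E
```

```text
[ 493.92630187 -247.83268169   13.5       ] [ 540.6850719  -241.29795909    2.25      ] [ 565.64273774 -237.78826907    3.        ] 47.213188557204646 72.41641663622896 0.1388546087606658 0.13915217024906568
[ 480.85149616 -247.64632058  148.1190686 ] 0.09959945124370018 12.991477147540197 1.4855290035306397
```

Clip measured: the coil is at (493.9, -247.8), with the pocket at 47.2 mm and the mouth at 72.4 mm, and yaw is 0.139. The sizes match the description.

>>> servo_tool:
  series:
    - [0, 0, -2.26, 0, 0, 0, 1]
    - [0, 0, 0, 0.0129, 0.002, 0.03, 1]
    - [0, 0, 0, 0, 0, 0.035, 1]
    - [0, 0, 0, 0, 0, 0.035, 1]
    - [0, 0, 0, 0, 0, 0.025, 1]
    - [0, 0, 0, 0, 0, 0.012, 1]
    - [0, 0, 0, 0, 0, 0, 1]
    - [0, 0, 0, 0, 0, 0, 1]

```text
clock: 7.18
ee_pos: [494.3, -247.9, 12.4]
eef_rot: [-3.142, -0.0, 0.14]
force: [0.8, -0.1, 1.2]
grip_width: 85.6
grip_force: 0.0
```

>>> servo_tool:
  series:
    - [0, 0, 0, 0, 0, 0.005, 1]
    - [0, 0, 0, 0, 0, 0.0045, 1]
    - [0, 0, 0, 0, 0, 0, 0.1]
    - [0, 0, 0, 0, 0, 0, 0.1]
    - [0, 0, 0, 0, 0, 0, 0.1]
    - [0, 0, 0, 0, 0, 0, 0.1]
    - [0, 0, 0, 0, 0, 0, 0.1]
    - [0, 0, 0, 0, 0, 0, 0.1]

```text
clock: 7.85
ee_pos: [493.8, -248.6, 2.6]
eef_rot: [3.141, -0.0, 0.138]
force: [-2.6, 1.9, 9.4]
grip_width: 22.3
grip_force: 58.3
```

>>> servo_tool:
  series:
    - [0, 0, 0, 0, 0, -0.005, 0.1]
    - [0, 0, 0, 0, 0, -0.015, 0.1]
    - [0, 0, 0, 0, 0, -0.03, 0.1]
    - [0, 0, 0, 0, 0, -0.03, 0.1]
    - [0, 0, 0, 0, 0, -0.03, 0.1]
    - [0, 0, 0, 0, 0, 0, 0.1]
    - [0, 0, 0, 0, 0, 0, 0.1]

```text
clock: 8.43
ee_pos: [494.5, -248.9, 113.8]
eef_rot: [3.14, -0.003, 0.138]
force: [-0.2, 0.4, -1.0]
grip_width: 22.4
grip_force: 58.9
```

Run:
```python
from h import *
im,W=wrist("w5"); s=bot.observe(); print(s["ee_pos"],s["eef_rot"],s["force"],s["grip_width"])
cv2.imwrite("pics/w5c.png",cv2.resize(im[80:280,170:400],None,fx=3,fy=3))
```

```text
[ 493.77568899 -248.60787872  112.51593753] [ 3.14109466e+00 -7.63893825e-04  1.38465016e-01] [-0.65838622 -0.05027292 -0.72215734] 21.81853197479216
```

View pics/w5c.png

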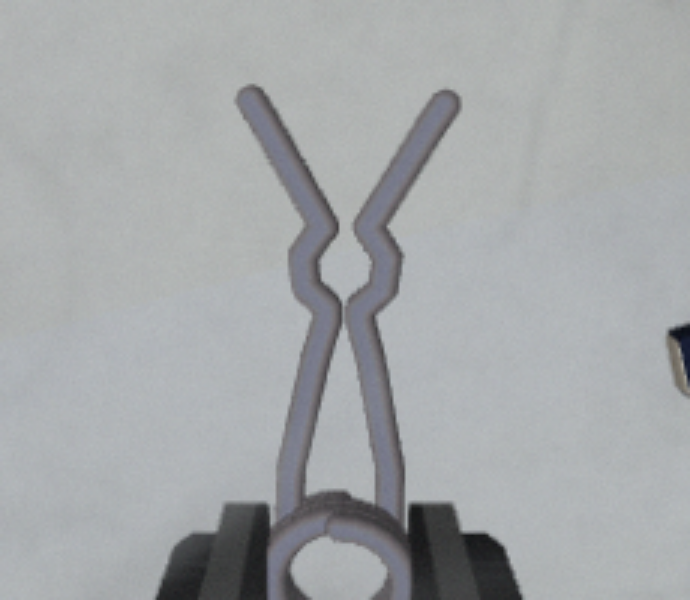

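The clip is held by its coil, level-looking. The pocket is at crop (346,268) and the tips at (252,95) and (447,102). Measuring its pose in the grip.

Run:
```python
from h import *
W=np.load("w5.npy"); s=bot.observe(); Rm=R.from_euler("xyz",s["eef_rot"]).as_matrix(); L=(W-s["ee_pos"])@Rm   # tool coords
g=lambda u,v:L[int(round(80+v/3)),int(round(170+u/3))].round(1)
for q in[(252,95),(290,165),(322,220),(447,102),(400,175),(370,220),(305,265),(386,265),(325,320),(365,320),(300,400),(384,400),(292,480),(390,480),(340,515),(335,495)]: print(q,g(*q))
m=(L[...,0]>8)&(L[...,0]<85)&(abs(L[...,1])<25)&(L[...,2]>-40)&(L[...,2]<15)
P=L[m]; print(m.sum(),np.linalg.lstsq(np.c_[P[:,:2],np.ones(len(P))],P[:,2],rcond=None)[0],P[:,0].max())
for uv in[(346,268),(349.5,98.5)]: print((Rm.T@(wray((170+uv[0]/3,80+uv[1]/3),s["ee_pos"][2]+1,s)-s["ee_pos"])).round(2))
```

```text
(252, 95) [ 71.7 -11.8  -2.6]
(290, 165) [61.6 -6.2 -3.1]
(322, 220) [53.8 -1.9 -3.8]
(447, 102) [70.8 16.1 -3.8]
(400, 175) [60.2  9.4 -2.8]
(370, 220) [nan nan nan]
(305, 265) [47.  -4.1 -2.7]
(386, 265) [47.   7.7 -2.6]
(325, 320) [38.4 -1.5 -2.6]
(365, 320) [38.4  4.7 -2.5]
(300, 400) [26.6 -5.2 -3.6]
(384, 400) [26.9  7.4 -4.6]
(292, 480) [13.5 -6.8 -3.5]
(390, 480) [13.9  8.5 -4.5]
(340, 515) [ 10.5   0.7 -10.5]
(335, 495) [11.3  0.2 -4.2]
4804 [ 3.09233067e-01  2.92477399e-03 -1.90365313e+01] 73.53895737697229
[45.69  1.3  -0.96]
[70.54  1.8  -0.95]
```

>>> servo_tool:
  series:
    - [0, 0, 0.6, 0, 0, -0.008, 0.1]
    - [0, 0, 0, -0.003, -0.0268, 0, 0.1]
    - [0, 0, 0, -0.003, -0.0268, 0, 0.1]
    - [0, 0, 0, -0.003, -0.0268, 0, 0.1]
    - [0, 0, 0, -0.003, -0.0268, 0, 0.1]
    - [0, 0, 0, -0.003, -0.0268, 0, 0.1]
    - [0, 0, 0, -0.003, -0.0268, 0, 0.1]
    - [0, 0, 0, -0.003, -0.0268, 0, 0.1]
    - [0, 0, 0, -0.003, -0.0268, 0, 0.1]
    - [0, 0, 0, -0.003, -0.0268, 0, 0.1]
    - [0, 0, 0, -0.003, -0.0268, 0, 0.1]
    - [0, 0, 0, -0.003, -0.0268, 0, 0.1]

```text
clock: 9.48
ee_pos: [422.4, 40.8, 119.7]
eef_rot: [3.142, 0.001, 0.127]
force: [0.7, 1.0, -0.0]
grip_width: 21.8
grip_force: 58.9
```

>>> servo_tool:
  series:
    - [0, 0, 0, 0, 0, 0, 0.1]
    - [0, 0, 0, 0, 0, 0, 0.1]
    - [0, 0, 0, 0, 0, 0, 0.1]

```text
clock: 9.73
ee_pos: [423.2, 39.2, 119.9]
eef_rot: [3.141, 0.001, 0.128]
force: [0.3, 0.0, -0.6]
grip_width: 22.0
grip_force: 59.0
```

Run:
```python
from h import *
im,W=wrist("w6"); s=bot.observe(); print(s["ee_pos"],s["eef_rot"],s["force"],s["grip_width"])
X,Y,Z=cf(W); print("tcp",[float(a.round(2)) for a in cf(s["ee_pos"])])
Rm=R.from_euler("xyz",s["eef_rot"]).as_matrix(); L=(W-s["ee_pos"])@Rm
m=(L[...,0]>14)&(L[...,0]<85)&(abs(L[...,1])<25)&(L[...,2]>-8)&(L[...,2]<6)
for x0 in range(15,76,5):
    k=m&(abs(L[...,0]-x0)<2.5); y=L[k][:,1]
    print(x0,k.sum(),(y.min().round(1),y.max().round(1),((y.min()+y.max())/2).round(2),np.median(L[k][:,2]).round(1)) if k.any() else "")
print("Xmax",L[m][:,0].max())
m=(abs(Y)<12)&(X<-30)&(X>-75)&(Z>84)&(Z<100)&~m; print("head",m.sum(),X[m].min(),X[m].max(),Y[m].min(),Y[m].max(),np.percentile(Z[m],[50,90]))
cv2.imwrite("pics/w6c.png",cv2.resize(im[80:280,170:400],None,fx=3,fy=3))
```

```text
[423.32675123  38.82126049 119.90526068] [3.14128963e+00 7.09042556e-04 1.26908252e-01] [-0.32124014 -0.92275497 -0.79239484] 22.012671262300714
tcp [-132.62, 0.22, 119.91]
15 137 (np.float64(-10.0), np.float64(9.8), np.float64(-0.09), np.float64(-1.6))
20 203 (np.float64(-8.9), np.float64(9.2), np.float64(0.11), np.float64(-1.6))
25 210 (np.float64(-7.9), np.float64(8.2), np.float64(0.15), np.float64(-1.6))
30 216 (np.float64(-7.0), np.float64(7.2), np.float64(0.11), np.float64(-1.7))
35 225 (np.float64(-5.6), np.float64(6.2), np.float64(0.34), np.float64(-1.5))
40 271 (np.float64(-7.2), np.float64(8.2), np.float64(0.52), np.float64(-1.4))
45 234 (np.float64(-7.7), np.float64(8.8), np.float64(0.58), np.float64(-1.4))
50 278 (np.float64(-7.7), np.float64(8.8), np.float64(0.57), np.float64(-1.3))
55 269 (np.float64(-8.0), np.float64(9.9), np.float64(0.97), np.float64(-1.3))
60 260 (np.float64(-10.5), np.float64(12.5), np.float64(0.99), np.float64(-1.2))
65 278 (np.float64(-13.6), np.float64(15.9), np.float64(1.15), np.float64(-1.2))
70 225 (np.float64(-14.9), np.float64(17.3), np.float64(1.21), np.float64(-1.1))
75 3 (np.float64(-13.5), np.float64(-12.7), np.float64(-13.09), np.float64(-0.3))
Xmax 72.71250222345859
head 474 -63.93339003253644 -51.43890739607328 -6.239343698030025 6.454461012045891 [92.47441146 93.70505205]
```

View pics/w6c.png

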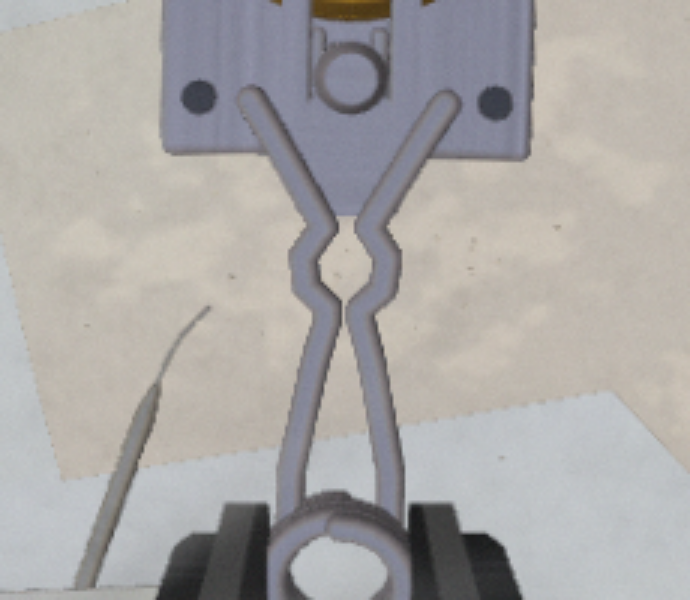

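The clip lies square to the strap, with its tips at (248,95) and (450,97) straddling the stud head at (350,77). Lowering.

>>> servo_tool:
  series:
    - [0, 0, 0, 0, 0.0003, 0.015, 0.1]
    - [0, 0, 0, 0, 0, 0.013, 0.1]
    - [0, 0, 0, 0, 0, 0.006, 0.1]
    - [0, 0, 0, 0, 0, 0.003, 0.1]
    - [0, 0, 0, 0, 0, 0, 0.1]
    - [0, 0, 0, 0, 0, 0, 0.1]

```text
clock: 10.28
ee_pos: [423.5, 39.1, 83.4]
eef_rot: [3.142, 0.0, 0.127]
force: [0.1, -0.1, -1.0]
grip_width: 21.7
grip_force: 59.0
```

>>> servo_tool:
  series:
    - [0, 0, 0, 0, 0, 0.001, 0.1]
    - [0, 0, 0, 0, 0, 0.001, 0.1]
    - [0, 0, 0, 0, 0, 0, 0.1]

```text
clock: 10.53
ee_pos: [423.5, 39.4, 81.3]
eef_rot: [-3.142, -0.0, 0.128]
force: [-0.3, -0.1, -0.6]
grip_width: 22.4
grip_force: 59.0
```

>>> servo_tool:
  series:
    - [0, 0, 0, 0, 0, 0.001, 0.1]
    - [0, 0, 0, 0, 0, 0, 0.1]

```text
clock: 10.7
ee_pos: [423.4, 39.4, 80.1]
eef_rot: [-3.142, -0.0, 0.128]
force: [0.5, -0.3, -0.3]
grip_width: 22.1
grip_force: 59.0
```

>>> servo_tool:
  series:
    - [0, 0, 0, 0, 0, 0.0005, 0.1]
    - [0, 0, 0, 0, 0, 0, 0.1]
    - [0, 0, 0, 0, 0, 0, 0.1]

```text
clock: 10.95
ee_pos: [423.4, 39.4, 79.6]
eef_rot: [-3.142, 0.0, 0.128]
force: [0.5, 0.0, 1.0]
grip_width: 22.4
grip_force: 59.0
```

>>> servo_tool:
  series:
    - [0, 0, 0, 0, 0, 0.0005, 0.1]
    - [0, 0, 0, 0, 0, 0, 0.1]
    - [0, 0, 0, 0, 0, 0, 0.1]

```text
clock: 11.2
ee_pos: [423.4, 39.4, 79.1]
eef_rot: [-3.142, -0.0, 0.128]
force: [-0.7, -0.2, 0.1]
grip_width: 22.0
grip_force: 59.0
```

>>> servo_tool:
  series:
    - [0, 0, 0, 0, 0, 0.0005, 0.1]
    - [0, 0, 0, 0, 0, 0, 0.1]
    - [0, 0, 0, 0, 0, 0, 0.1]

```text
clock: 11.45
ee_pos: [423.4, 39.4, 78.6]
eef_rot: [-3.142, -0.0, 0.128]
force: [0.1, -0.5, 0.5]
grip_width: 21.9
grip_force: 59.0
```

>>> servo_tool:
  series:
    - [0, 0, 0, 0, 0, 0.0005, 0.1]
    - [0, 0, 0, 0, 0, 0, 0.1]
    - [0, 0, 0, 0, 0, 0, 0.1]

```text
clock: 11.7
ee_pos: [423.4, 39.4, 78.1]
eef_rot: [-3.142, -0.0, 0.128]
force: [-0.1, -0.2, 0.1]
grip_width: 21.9
grip_force: 59.1
```

>>> servo_tool:
  series:
    - [0, 0, 0, 0, 0, 0.0005, 0.1]
    - [0, 0, 0, 0, 0, 0, 0.1]
    - [0, 0, 0, 0, 0, 0, 0.1]

```text
clock: 11.95
ee_pos: [423.4, 39.4, 77.6]
eef_rot: [-3.142, -0.0, 0.128]
force: [0.6, -0.3, -0.4]
grip_width: 22.0
grip_force: 59.1
```

```bash
cat > chk.py <<'E'
from h import *
import sys
im,W=wrist(sys.argv[1]); s=bot.observe(); X,Y,Z=cf(W); print("tcp",[float(a.round(2)) for a in cf(s["ee_pos"])],s["force"].round(2),s["wrist_torque"].round(2))
tx=cf(s["ee_pos"])[0]
lim=78.9
for x0 in range(-118,-40,4):
    m=(abs(X-x0)<2)&(abs(Y)<20)&(Z>70)&(Z<88); z=Z[m]
    print(x0,"legs",(z>lim).sum(),np.round([np.median(z[z>lim]),Y[m][z>lim].min(),Y[m][z>lim].max()],1) if (z>lim).sum()>3 else "", "strap",np.median(z[z<lim]).round(1) if (z<lim).sum()>5 else "")
m=(abs(Y)<10)&(X<-30)&(X>-75)&(Z>88)&(Z<100); print("head",m.sum(),(X[m].min()+X[m].max())/2,(Y[m].min()+Y[m].max())/2)
E
python3 chk.py w7
```

```text
tcp [-132.52, 0.77, 77.62] [-0.7  -0.17  0.38] [ 0.01 -0.01  0.03]
-118 legs 125 [79.8 -9.  10.5] strap 78.5
-114 legs 138 [80.  -8.4  9.6] strap 78.5
-110 legs 147 [80.1 -7.8  9.1] strap 78.4
-106 legs 153 [80.1 -7.2  8.2] strap 78.6
-102 legs 163 [80.3 -6.1  7.4] strap 78.4
-98 legs 170 [80.2 -5.1  6.5] strap 78.6
-94 legs 179 [80.3 -5.4  6.6] strap 78.5
-90 legs 225 [80.5 -7.4  8.4] strap 78.4
-86 legs 190 [80.4 -7.8  8.9] strap 78.3
-82 legs 216 [80.6 -7.2  8.4] strap 76.6
-78 legs 211 [80.5 -7.5  8.9] strap 76.7
-74 legs 222 [80.8 -9.8 11.2] strap 76.6
-70 legs 202 [ 80.9 -11.9  13.3] strap 76.6
-66 legs 214 [ 80.9 -14.4  15.5] strap 76.6
-62 legs 208 [ 80.8 -15.8  16.9] strap 76.7
-58 legs 2  strap 76.5
-54 legs 0  strap 76.6
-50 legs 0  strap 76.6
-46 legs 0  strap 76.6
-42 legs 0  strap 76.5
head 819 -57.93977504994825 -0.07654573165887424
```

Leg tops read 80.8 mm against the strap's 76.6 mm, so the legs are touching. The clip has pitched up about 0.02 rad in the grip, so I raise 1 mm, level it, centre it, then advance.

>>> servo_tool:
  series:
    - [0, 0, 0, 0, 0, -0.001, 0.1]
    - [0, -1.1, 0, 0, 0.0006, 0, 0.1]
    - [0, 0, 0, 0.002, 0, 0, 0.1]
    - [0, 0, 0, 0.002, 0, 0, 0.1]
    - [0, 0, 0, 0.002, 0, 0, 0.1]
    - [0, 0, 0, 0.002, 0, 0, 0.1]
    - [0, 0, 0, 0.002, 0, 0, 0.1]
    - [0, 0, 0, 0, 0, 0, 0.1]

```text
clock: 12.67
ee_pos: [433.8, 40.2, 78.4]
eef_rot: [-3.142, 0.019, 0.128]
force: [0.4, 0.3, 0.3]
grip_width: 21.7
grip_force: 59.0
```

```bash
python3 chk.py w8
```

```text
tcp [-122.24, 0.42, 78.44] [0.41 0.45 0.89] [-0.02 -0.18 -0.  ]
-118 legs 155 [ 86.3 -10.7  19.9] strap 
-114 legs 465 [ 84.4 -19.9  19.3] strap 78.6
-110 legs 330 [ 81.7 -17.1  17.9] strap 78.5
-106 legs 147 [80.5 -9.3 10.2] strap 78.6
-102 legs 152 [80.4 -8.7  9.3] strap 78.7
-98 legs 154 [80.5 -7.6  8.4] strap 78.7
-94 legs 163 [80.5 -7.   7.5] strap 
-90 legs 170 [80.5 -5.9  7.1] strap 78.5
-86 legs 175 [80.5 -5.4  5.8] strap 78.6
-82 legs 219 [80.6 -7.4  7.6] strap 76.7
-78 legs 202 [80.6 -7.7  8.5] strap 76.7
-74 legs 201 [80.5 -8.1  8.5] strap 76.8
-70 legs 217 [80.5 -6.7  7.3] strap 76.6
-66 legs 215 [80.7 -8.6  9.4] strap 76.7
-62 legs 191 [ 80.7 -10.6  11.7] strap 76.7
-58 legs 206 [ 80.7 -13.   13.8] strap 76.6
-54 legs 230 [ 80.8 -15.6  16.5] strap 76.4
-50 legs 118 [ 80.5 -16.1  16.5] strap 76.4
-46 legs 0  strap 76.6
-42 legs 0  strap 76.6
head 846 -57.430930135905925 -0.17538611393337833
```

>>> servo_tool:
  series:
    - [0, 0, 0, 0.002, 0.0001, -4e-05, 0.1]
    - [0, 0, 0, 0.002, 0.0001, -4e-05, 0.1]
    - [0, 0, 0, 0.002, 0, -4e-05, 0.1]
    - [0, 0, 0, 0.001, 0, -2e-05, 0.1]
    - [0, 0, 0, 0.001, 0, -2e-05, 0.1]

```text
clock: 13.13
ee_pos: [441.1, 40.7, 78.4]
eef_rot: [3.141, 0.02, 0.128]
force: [-2.8, -1.8, 1.7]
grip_width: 22.1
grip_force: 59.1
```

>>> servo_tool:
  series:
    - [0, 0, 0, 0.001, 0, -2e-05, 0.1]
    - [0, 0, 0, 0.001, 0, -2e-05, 0.1]

```text
clock: 13.3
ee_pos: [443.1, 41.0, 78.4]
eef_rot: [3.141, 0.02, 0.128]
force: [-2.3, -1.3, 3.6]
grip_width: 22.2
grip_force: 59.2
```

>>> servo_tool:
  series:
    - [0, 0, 0, 0.001, 0, -2e-05, 0.1]
    - [0, 0, 0, 0.001, 0, -2e-05, 0.1]

```text
clock: 13.47
ee_pos: [445.2, 41.3, 78.4]
eef_rot: [3.142, 0.019, 0.128]
force: [-3.4, -1.9, 2.3]
grip_width: 22.4
grip_force: 59.2
```

>>> servo_tool:
  series:
    - [0, 0, 0, 0.001, 0, -2e-05, 0.1]
    - [0, 0, 0, 0.001, 0, -2e-05, 0.1]

```text
clock: 13.63
ee_pos: [447.3, 41.6, 78.4]
eef_rot: [3.142, 0.019, 0.128]
force: [-3.1, -0.7, 3.5]
grip_width: 22.2
grip_force: 59.2
```

>>> servo_tool:
  series:
    - [0, 0, 0, 0.001, 0, -2e-05, 0.1]
    - [0, 0, 0, 0.001, 0, -2e-05, 0.1]

```text
clock: 13.8
ee_pos: [449.3, 41.9, 78.4]
eef_rot: [3.142, 0.019, 0.128]
force: [-3.5, -1.2, 3.0]
grip_width: 21.9
grip_force: 59.3
```

>>> servo_tool:
  series:
    - [0, 0, 0, 0.001, 0, -2e-05, 0.1]
    - [0, 0, 0, 0.001, 0, -2e-05, 0.1]

```text
clock: 13.97
ee_pos: [451.3, 42.2, 78.5]
eef_rot: [3.142, 0.019, 0.128]
force: [-2.6, -1.4, 4.6]
grip_width: 22.0
grip_force: 59.3
```

>>> servo_tool:
  series:
    - [0, 0, 0, 0.001, 0, -2e-05, 0.1]
    - [0, 0, 0, 0.001, 0, -2e-05, 0.1]

```text
clock: 14.13
ee_pos: [452.8, 42.4, 78.4]
eef_rot: [3.142, 0.02, 0.128]
force: [-7.7, -1.7, 4.7]
grip_width: 22.4
grip_force: 59.4
```

>>> servo_tool:
  series:
    - [0, 0, 0, 0.001, 0, -2e-05, 0.1]

```text
clock: 14.22
ee_pos: [453.5, 42.4, 78.3]
eef_rot: [3.141, 0.021, 0.128]
force: [-8.2, -1.5, 5.6]
grip_width: 22.0
grip_force: 59.5
```

>>> servo_tool:
  series:
    - [0, 0, 0, 0.001, 0, -2e-05, 0.1]

```text
clock: 14.3
ee_pos: [454.4, 42.5, 78.3]
eef_rot: [3.141, 0.021, 0.128]
force: [-8.5, -2.7, 5.5]
grip_width: 22.1
grip_force: 59.5
```

>>> servo_tool:
  series:
    - [0, 0, 0, 0.001, 0, -2e-05, 0.1]

```text
clock: 14.38
ee_pos: [455.3, 42.6, 78.3]
eef_rot: [3.141, 0.021, 0.128]
force: [-6.7, -1.8, 5.5]
grip_width: 22.1
grip_force: 59.5
```

>>> servo_tool:
  series:
    - [0, 0, 0, 0.001, 0, -2e-05, 0.1]

```text
clock: 14.47
ee_pos: [456.8, 42.8, 78.4]
eef_rot: [3.141, 0.02, 0.128]
force: [-3.8, -2.5, 5.2]
grip_width: 22.3
grip_force: 59.4
```

>>> servo_tool:
  series:
    - [0, 0, 0, 0.001, 0, -2e-05, 0.1]

```text
clock: 14.55
ee_pos: [458.3, 43.0, 78.5]
eef_rot: [3.142, 0.019, 0.128]
force: [-1.9, -1.3, 5.3]
grip_width: 22.2
grip_force: 59.4
```

>>> servo_tool:
  series:
    - [0, 0, 0, 0.001, 0, -2e-05, 0.1]

```text
clock: 14.63
ee_pos: [459.8, 43.2, 78.6]
eef_rot: [-3.142, 0.018, 0.128]
force: [1.7, -1.8, 2.9]
grip_width: 22.0
grip_force: 59.3
```

>>> servo_tool:
  series:
    - [0, 0, 0, 0.001, 0, -2e-05, 0.1]
    - [0, 0, 0, 0, 0, 0, 0.1]

```text
clock: 14.8
ee_pos: [461.1, 43.4, 78.6]
eef_rot: [-3.141, 0.018, 0.128]
force: [3.5, -2.4, 3.0]
grip_width: 22.1
grip_force: 59.2
```

```bash
python3 chk.py w9; python3 -c "
import cv2;im=cv2.imread('pics/w9.png');cv2.imwrite('pics/w9c.png',cv2.resize(im[60:260,170:400],None,fx=3,fy=3))"
```

```text
tcp [-94.68, 0.69, 78.62] [ 3.06 -2.22  2.18] [-0.41 -0.72 -0.1 ]
-118 legs 0  strap 
-114 legs 0  strap 
-110 legs 3  strap 
-106 legs 207 [ 86.5 -10.8  11.3] strap 
-102 legs 254 [ 85.5 -10.5  11.7] strap 
-98 legs 88 [87.1 -9.5 11.6] strap 
-94 legs 57 [87.2 -8.3 12. ] strap 
-90 legs 183 [ 86.4 -20.   19.7] strap 
-86 legs 549 [ 84.2 -19.6  18.6] strap 78.5
-82 legs 212 [ 80.7 -16.7  16.1] strap 76.6
-78 legs 154 [80.6 -9.1 10.5] strap 76.6
-74 legs 161 [80.5 -8.4  9.5] strap 76.7
-70 legs 158 [80.7 -7.8  8.7] strap 76.7
-66 legs 169 [80.6 -6.7  7.7] strap 76.7
-62 legs 169 [80.7 -6.2  6.9] strap 76.8
-58 legs 182 [80.7 -5.1  6. ] strap 76.6
-54 legs 71 [80.9 -7.5  7.8] strap 76.6
-50 legs 57 [80.5 -7.9  8.4] strap 76.6
-46 legs 78 [80.6 -8.2  8.8] strap 76.7
-42 legs 167 [80.8 -6.9  7.1] strap 76.4
head 805 -47.260478507732685 -0.08586661572701093
```

View pics/w9c.png

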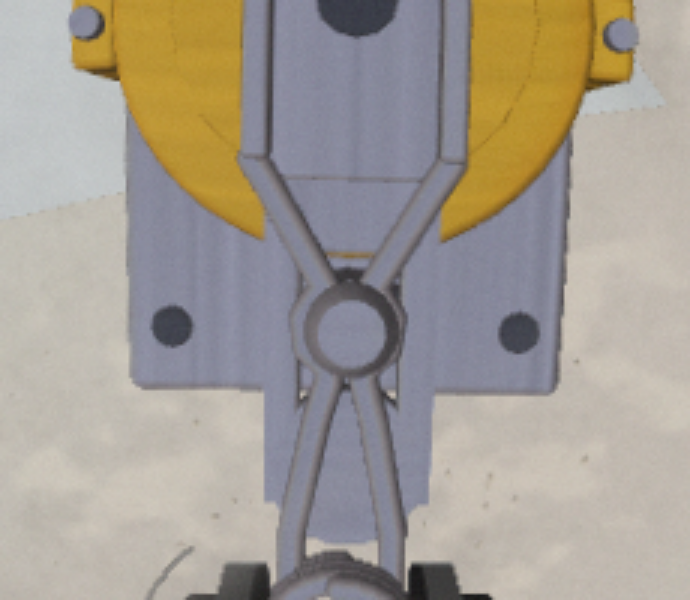

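Snapped: the pocket surrounds the head at (350,330), and the leg tips sit at the flange ends (252,158) and (455,158). The force still pulls forward slightly, so I nudge it the rest of the way home.

>>> servo_tool:
  series:
    - [0, 0, 0, 0.0005, 0, -1e-05, 0.1]
    - [0, 0, 0, 0, 0, 0, 0.1]

```text
clock: 15.02
ee_pos: [460.9, 43.4, 78.5]
eef_rot: [-3.142, 0.019, 0.128]
force: [3.0, -1.4, 3.9]
grip_width: 21.8
grip_force: 59.3
```

>>> servo_tool:
  series:
    - [0, 0, 0, 0.0005, 0, -1e-05, 0.1]
    - [0, 0, 0, 0, 0, 0, 0.1]

```text
clock: 15.18
ee_pos: [461.0, 43.4, 78.5]
eef_rot: [3.142, 0.02, 0.128]
force: [1.6, -2.8, 4.8]
grip_width: 22.1
grip_force: 59.4
```

>>> servo_tool:
  series:
    - [0, 0, 0, 0.0005, 0, -1e-05, 0.1]
    - [0, 0, 0, 0, 0, 0, 0.1]

```text
clock: 15.35
ee_pos: [461.3, 43.4, 78.4]
eef_rot: [3.142, 0.02, 0.128]
force: [0.0, -2.8, 5.6]
grip_width: 22.3
grip_force: 59.4
```

>>> servo_tool:
  series:
    - [0, 0, 0, 0, 0, 0, 0.8]
    - [0, 0, 0, 0, 0, 0, 0.8]
    - [0, 0, 0, 0, 0, 0, 0.8]
    - [0, 0, 0, 0, 0, 0, 0.8]
    - [0, 0, 0, 0, 0, 0, 0.8]
    - [0, 0, 0, 0, 0, -0.01, 0.8]
    - [0, 0, 0, 0, 0, -0.03, 0.8]
    - [0, 0, 0, 0, 0, -0.035, 0.8]
    - [0, 0, 0, -0.02, 0, -0.025, 0.8]
    - [0, 0, 0, 0, 0, 0, 0.8]
    - [0, 0, 0, 0, 0, 0, 0.8]

```text
clock: 16.27
ee_pos: [443.9, 41.1, 180.7]
eef_rot: [3.142, 0.016, 0.128]
force: [-0.1, 0.5, -0.8]
grip_width: 68.5
grip_force: 0.0
```

```bash
python3 chk.py w10; python3 -c "
import cv2;im=cv2.imread('pics/w10.png');cv2.imwrite('pics/w10c.png',cv2.resize(im[60:260,150:410],None,fx=3,fy=3))"
```

```text
tcp [-111.87, 0.34, 179.62] [ 0.05 -0.35  0.2 ] [ 0.05  0.   -0.01]
-118 legs 0  strap 
-114 legs 0  strap 
-110 legs 5 [87.3 -1.6  3.7] strap 
-106 legs 48 [86.6 -8.2  9.8] strap 
-102 legs 59 [ 86.6 -10.3  12. ] strap 
-98 legs 35 [87.2 -8.  12.8] strap 
-94 legs 32 [ 87.2 -11.6  12.9] strap 
-90 legs 43 [ 86.9 -10.8  11.7] strap 
-86 legs 125 [82.4 -9.5 10.2] strap 
-82 legs 60 [80.8 -9.4 10.3] strap 76.8
-78 legs 66 [80.8 -9.3 10.3] strap 76.5
-74 legs 65 [80.5 -8.4  8.9] strap 76.6
-70 legs 62 [80.5 -7.6  8.2] strap 76.5
-66 legs 60 [80.8 -6.7  7.5] strap 76.5
-62 legs 71 [80.7 -6.7  6. ] strap 76.6
-58 legs 63 [80.7 -5.1  5.3] strap 76.5
-54 legs 51 [80.8 -7.1  7.7] strap 76.7
-50 legs 27 [80.4 -8.5  7.7] strap 77.0
-46 legs 22 [80.6 -8.5  7.8] strap 76.8
-42 legs 44 [80.7 -7.6  6.4] strap 76.5
head 272 -47.21644073729679 -0.28651740715870133
```

View pics/w10c.png

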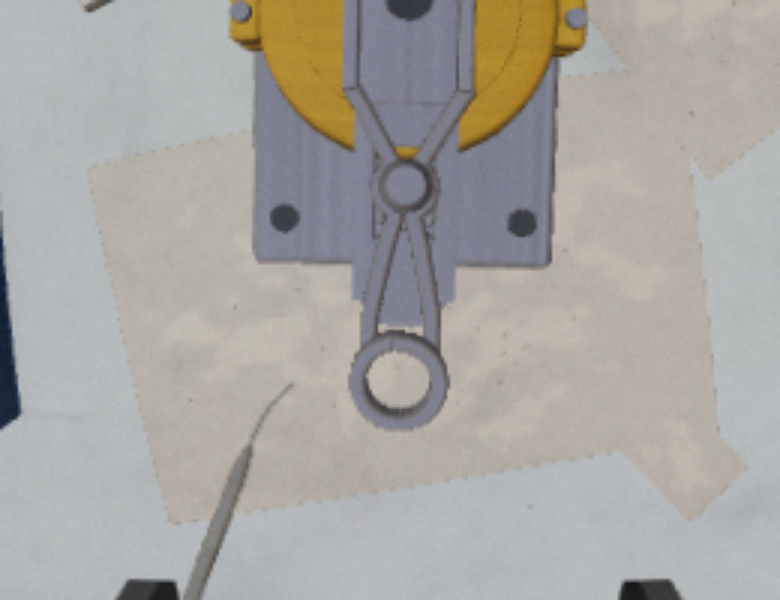

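The clip is released and lies level on the shut strap. The neck sits in the pocket under the head at (405,187), the tips are at the flange ends, and the coil is free at (398,382). Handing in.

```bash
python3 -c "
from workcell import bot
print(bot.sign_off())"
```

```text
the job is handed in; nothing more can be done
None
```

The strap is shut, the clip is snapped home round the stud's neck and released, the arm never went near the teeth, and the job was handed in at about 16 s.

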